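# Part a rinsed gel cassette and rack its plate and sleeve

## Task

The rinsed gel cassette in the trough has to dry in two parts: draw the white plate up out of its sleeve, and slide each part upright and fully home into the drying stand whose slot fits its width, the plate in the narrow stand and the sleeve in the wide one. Lower them in gently rather than letting them drop, let go, and leave the red-capped bottle, the green-lidded jar and the timer where they are.

Things in the scene. Friction and masses are not known exactly. Their poses are not given: they have to be found in the camera images.
- plate: flat white plate, 8 thick x 94 wide x 140 high (mm), 0.16 kg, loose; origin at its centre; own x across the thickness, y along the width, z up. It is the same either way round. At the start it stands upright inside the sleeve with its top 45 mm above the sleeve's rim.
- sleeve: black flat sleeve open at the top, with windows in both faces, 18 thick x 118 wide x 100 high (mm), 0.25 kg, loose; origin at its centre; x across the thickness, y along the width, z up; same either way round. Walls 4 mm, pocket 10 x 98 mm, 95 mm deep. Starts upright, with 1.5 mm play, in a fixed low white trough (75 x 150 mm) whose floor is 6 mm and rim 36 mm above the worktop.
- narrow_stand_slot (a point): narrow drying stand (grey, 67 x 134 mm base): middle of the slot floor, 8 mm above the worktop; x across the slot, y along it. Fixed; two end posts, nothing between, each with a groove open at the top that takes 14 mm of the slab's end; straight for 46 mm above the floor, then guide tabs flare 6 mm outward on all sides up to 58 mm. Slot 11 mm thick x 98 mm long inside the grooves, for the 8 x 94 mm plate.
- wide_stand_slot (a point): wide drying stand (grey, 77 x 158 mm base): middle of the slot floor, 8 mm above the worktop; x across the slot, y along it. Fixed; two end posts, nothing between, each with a groove open at the top that takes 14 mm of the slab's end; straight for 46 mm above the floor, then guide tabs flare 6 mm outward on all sides up to 58 mm. Slot 21 mm thick x 122 mm long inside the grooves, for the 18 x 118 mm sleeve. The two stands may change places.
- bottle_red: bystander: white squeeze bottle with a pointed red cap, 46 mm across, 106 mm high; origin at the centre of its foot
- jar_green: bystander: white specimen jar with a dark green lid, 65 mm across, 78 mm high; origin at the centre of its foot
- timer: bystander: white bench timer, 68 x 64 x 20 mm; origin at the centre of its underside
Mind the look-alikes: they are no part of the job. What is meant by the plate is not blue or turquoise, and is the smaller of those in its own colour.

How it is judged:
On the way, in this order (a step that is already met when the one before it is completed fails the run):
1. the plate is drawn fully out of the sleeve (distance between plate and sleeve above 0.123 m), for 0.1 s.
2. the plate is fully home in the narrow stand (z of plate in the frame of narrow_stand_slot between 0.066 and 0.074 m and x of plate in the frame of narrow_stand_slot between -0.01 and 0.01 m and y of plate in the frame of narrow_stand_slot between -0.007 and 0.007 m and angle between the x axis of plate and the x axis of narrow_stand_slot, either way round below 0.15 rad and angle between plate's own z axis and vertical below 0.15 rad), for 0.2 s.
At the end, for the whole second after the job is handed in: The plate stands upright (within 0.15 rad) on the slot floor of the narrow stand and the sleeve on that of the wide stand: height within 4 mm of fully home, centred within 10 mm across and 7 mm along the slot, in line within 0.15 rad (either way round), both at rest (all of step 2 and z of sleeve in the frame of wide_stand_slot between 0.046 and 0.054 m and x of sleeve in the frame of wide_stand_slot between -0.01 and 0.01 m and y of sleeve in the frame of wide_stand_slot between -0.007 and 0.007 m and angle between the x axis of sleeve and the x axis of wide_stand_slot, either way round below 0.15 rad and angle between sleeve's own z axis and vertical below 0.15 rad and linear speed of each of plate, sleeve below 0.02 m/s); the robot touches nothing.
It fails at once if the plate drops into the slot (falls faster than 0.4 m/s) (horizontal distance between plate and narrow_stand_slot below 0.03 m and z of plate in the frame of narrow_stand_slot below 0.12 m and linear speed of plate above 0.4 m/s).
It fails at once if the sleeve drops into the slot (falls faster than 0.4 m/s) (horizontal distance between sleeve and wide_stand_slot below 0.03 m and z of sleeve in the frame of wide_stand_slot below 0.1 m and linear speed of sleeve above 0.4 m/s).
It fails at once if the bottle, jar or timer is moved more than 30 mm (distance of any of bottle_red, jar_green, timer from where it was at the start of the episode above 0.03 m).
It also fails if it takes over 61 s, if anything falls off the work surface, if the arm or the gripper's body presses on something with over 40 N, if the wrist force passes 120 N, or if a joint passes its speed limit or range.

## Robot

A 6-joint arm with a two-finger parallel gripper is mounted at the origin on a cart in front of the work surface, level with it; the furniture and walls round the work are solid. World frame = base frame: x ahead of the robot, y to its left, z up, the work surface at z = 0. Lengths are in m, angles in rad, forces in N, time in s.
With the tool pointing down it reaches from about 0.375 to 0.975 m from the base axis. Payload 3.8 kg.
Tool frame: the origin (TCP) lies on the centre line of the jaws, within the pads' length; the fingertips stand 11 mm ahead of it and the grasp point (between the pads) lies 8 mm behind it; z points along the fingers, y is the direction in which the jaws open and shut (so a half turn about z gives the same grasp; the last joint's range is limited). The gripper opens to 85 mm and grips with 20 to 120 N. Pads are 22 mm wide; open, the fingers measure 114 mm over their backs; the gripper's body (76 mm by 85 mm) begins 54 mm behind the grasp point. The pads swing forward as they close: fully open they stand 13 mm farther back than shut.
Start: joints at [1.115, 0.264, 1.604, -0, 1.274, -0.037], TCP at [0.274, 0.617, 0.242] pointing down, gripper open.
Joint ranges: [-2.63, 2.63], [-0.94, 2.18], [0.31, 2.57], [-1.31, 4.45], [0, 2.66], [-2.55, 2.55]. Speed limits (rad/s): [2.57, 2.57, 3.14, 3.14, 3.14, 3.14].

## Interface

Orientations are given as a unit quaternion [x, y, z, w].
In Python, from cell import telemetry, imaging, ticket gives the robot as it stands.
- The arm moves only by the tool apply_moves, never from a script. Its arguments are lists of equal length, an entry for each row: "linear": the shift along the tool's x, y, z in mm, a list of three; "spin": the turn about the tool's z in degrees; "fingers": the closure in counts, from 0 (fully open) to 255 (shut). A call has 1 to 5 rows; each row is the pose to reach, as a shift and turn from the pose measured when the call began, along the tool's axes at that moment; what a row does not reach only later rows make up. A row lasts 1/8 s, in which the tool goes at most 62.5 mm and 10.7 degrees, less where a joint would pass 70% of its speed; a pose out of reach is approached as far as the arm can. A call with a gripper value outside its range is refused whole. The fingers move at their own pace and stop on an object; "newtons" is the grip in N (left out, the last holds). Time passes only in rows, so rows that repeat a pose let the fingers close. It gives the time, the measured TCP pose, the force and the opening at its end, in the units of the state.
- telemetry.read_state(): the state, without advancing time (a new reading comes with each control period).
- imaging.snapshot(name): name is "scene" or "top" or "wrist"; returns the picture (480x640x3 uint8, red, green, blue); there is no depth.
- imaging.calibration(name): a dict with "K" (3x3 intrinsics, pixels), "k1" (the pictures are not rectified: a ray, as slopes to the right and down, at radius r is drawn at 1 + k1 r^2 times it, then the intrinsics apply), "eye" and "orientation" of the camera in the world; the wrist camera has in their place "tool_from_camera" (4x4, takes a point from camera to tool coordinates, whose origin is the TCP and whose axes are the flange's). Camera axes: x right, y up, looking along -z (the intrinsics and any distortion apply to the point x, -y, -z); pixel columns grow to the right and rows downward; lengths in m; the calibration is good to about 2 mm. A picture is of the moment at which its call begins: read the wrist's pose just before it. calibration takes no time and is no camera call.
- ticket.finish_job(): hands the job in, once; it reports no verdict.
The state is a dict: "time": time; "q": joint angles; "joint_vel": joint speeds; "joint_torque": joint torques, N m; "tool_pos": TCP position; "tool_rot": TCP orientation; "ft_force": force on the tool from outside, world axes, zero at the start; "wrist_torque": the same for the moment, N m; "opening": opening from 0.0 (shut) to 1.0 (fully open).
Only numpy, scipy, OpenCV 4.12 (cv2) and the standard library are available. Lean on these libraries where they do the work, as an engineer would, in place of code of your own. Each camera call takes 0.05 s, during which the arm holds its last target.

## Working session

There is one attempt and no reset: what is moved stays moved. The work goes in short steps, Python scripts to look and compute and a tool call to move; the robot and the scene stay as the last step left them, time stands still between calls to the robot, and variables do not carry over. Pictures are saved under pics/ and viewed, and the job is handed in when it is done.

Besides the shell and the picture viewer there is one more tool, called by a JSON object that holds its "method" and its "body". apply_moves: Moves the arm, as the interface text tells. Its arguments: {"type":"object","properties":{"linear":{"type":"array","items":{"type":"array","items":{"type":"number"}}},"spin":{"type":"array","items":{"type":"number"}},"fingers":{"type":"array","items":{"type":"number"}},"newtons":{"type":"number"}},"required":["linear","spin","fingers"]}

```bash
ls; mkdir -p pics
python3 - <<'E'
from cell import telemetry, imaging
import cv2, numpy as np
s=telemetry.read_state(); print(s['time'],s['tool_pos'],s['tool_rot'],s['opening'])
for n in ['scene','top','wrist']:
    im=imaging.snapshot(n); cv2.imwrite(f'pics/{n}0.png',im[:,:,::-1])
    print(n,imaging.calibration(n))
E
```

```text
pics
0.0 [0.27419693 0.61605234 0.24096593] [ 2.07914722e-01  9.78146346e-01 -1.05464814e-03 -2.87248189e-04] 0.9977263001148818
scene {'K': array([[518.72810543,   0.        , 314.7052794 ],
       [  0.        , 518.72810543, 236.26270444],
       [  0.        ,   0.        ,   1.        ]]), 'k1': 0.04549017547507538, 'eye': array([ 0.15720589, -0.62984403,  0.80047105]), 'orientation': array([ 0.37665437, -0.09343974, -0.24805379,  0.88762031])}
top {'K': array([[599.55860817,   0.        , 324.71464581],
       [  0.        , 599.55860817, 242.46096053],
       [  0.        ,   0.        ,   1.        ]]), 'k1': -0.12419225074988208, 'eye': array([ 0.40226777, -0.02603845,  1.33846067]), 'orientation': array([-0.04299055,  0.02534128,  0.71084178, -0.70157936])}
wrist {'K': array([[383.49245904,   0.        , 322.58635082],
       [  0.        , 383.49245904, 236.03708882],
       [  0.        ,   0.        ,   1.        ]]), 'k1': 0.028128053460061697, 'tool_from_camera': array([[ 5.85841933e-04,  9.62435416e-01,  2.71510085e-01,
         6.88183085e-02],
       [ 9.99999699e-01, -4.25807605e-04, -6.48334803e-04,
         4.33831713e-05],
       [-5.08369317e-04,  2.71510383e-01, -9.62435376e-01,
        -1.31380844e-01],
       [ 0.00000000e+00,  0.00000000e+00,  0.00000000e+00,
         1.00000000e+00]])}
```

View pics/scene0.png

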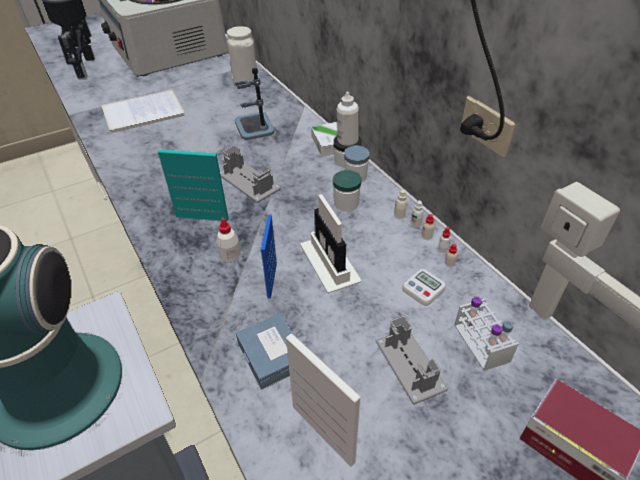

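View pics/top0.png

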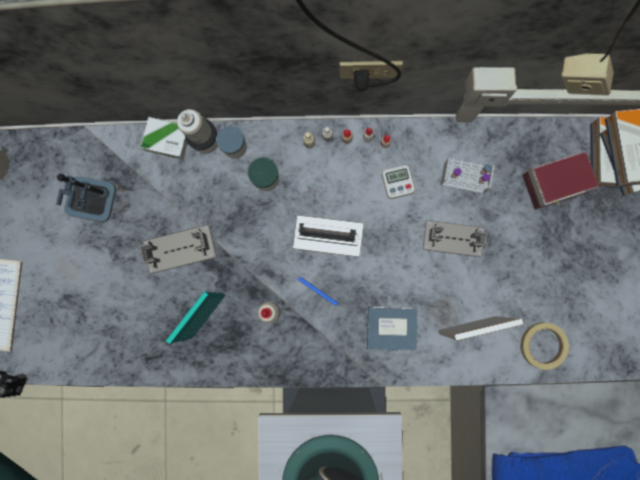

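View pics/wrist0.png

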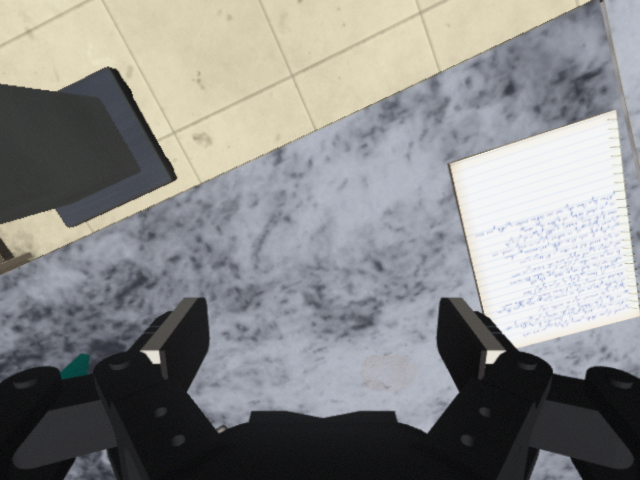

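```bash
cat > h.py <<'E'
import numpy as np, cv2
from scipy.spatial.transform import Rotation as R
from cell import telemetry, imaging
def cam(n, s=None):
    c=imaging.calibration(n)
    if 'eye' in c: return c['K'],c['k1'],np.array(c['eye']),R.from_quat(c['orientation']).as_matrix()
    T=np.eye(4);T[:3,:3]=R.from_quat(s['tool_rot']).as_matrix();T[:3,3]=s['tool_pos']
    M=T@c['tool_from_camera']
    return c['K'],c['k1'],M[:3,3],M[:3,:3]
def proj(P,n,s=None):
    K,k1,e,Rm=cam(n,s); p=(np.atleast_2d(P)-e)@Rm
    x=p[:,0]/-p[:,2]; y=-p[:,1]/-p[:,2]; f=1+k1*(x*x+y*y)
    return np.c_[K[0,0]*x*f+K[0,2],K[1,1]*y*f+K[1,2]]
def unproj(uv,z,n,s=None):
    K,k1,e,Rm=cam(n,s); uv=np.atleast_2d(uv).astype(float)
    d=np.c_[(uv[:,0]-K[0,2])/K[0,0],(uv[:,1]-K[1,2])/K[1,1]]
    u=d.copy()
    for _ in range(20): u=d/(1+k1*(u**2).sum(1,keepdims=True))
    ray=np.c_[u[:,0],-u[:,1],-np.ones(len(u))]@Rm.T
    return e+ray*((z-e[2])/ray[:,2])[:,None]
def crop(f,out,x,y,w,h,k):
    im=cv2.imread(f); cv2.imwrite(out,cv2.resize(im[y:y+h,x:x+w],None,fx=k,fy=k,interpolation=cv2.INTER_CUBIC))
def box(cx,cy,yaw,tx,wy,z0,z1):
    P=[]
    for z in (z0,z1):
        for a,b in ((-1,-1),(1,-1),(1,1),(-1,1)):
            x,y=a*tx/2,b*wy/2
            P.append([cx+np.cos(yaw)*x-np.sin(yaw)*y,cy+np.sin(yaw)*x+np.cos(yaw)*y,z])
    return np.array(P)
E
python3 - <<'E'
from h import *
crop('pics/top0.png','pics/t_c.png',280,200,100,70,8)
crop('pics/top0.png','pics/t_l.png',130,210,100,75,8)
crop('pics/top0.png','pics/t_r.png',410,205,100,70,8)
E
```

```text
(no output)
```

View pics/t_c.png

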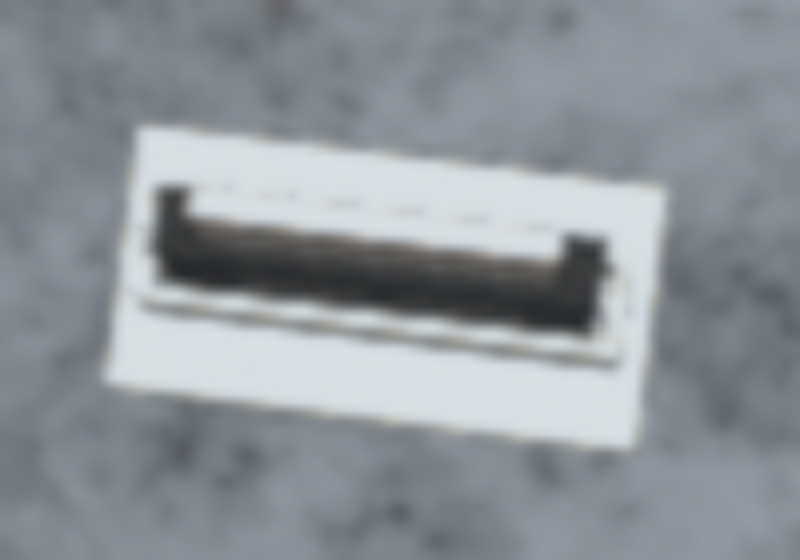

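View pics/t_l.png

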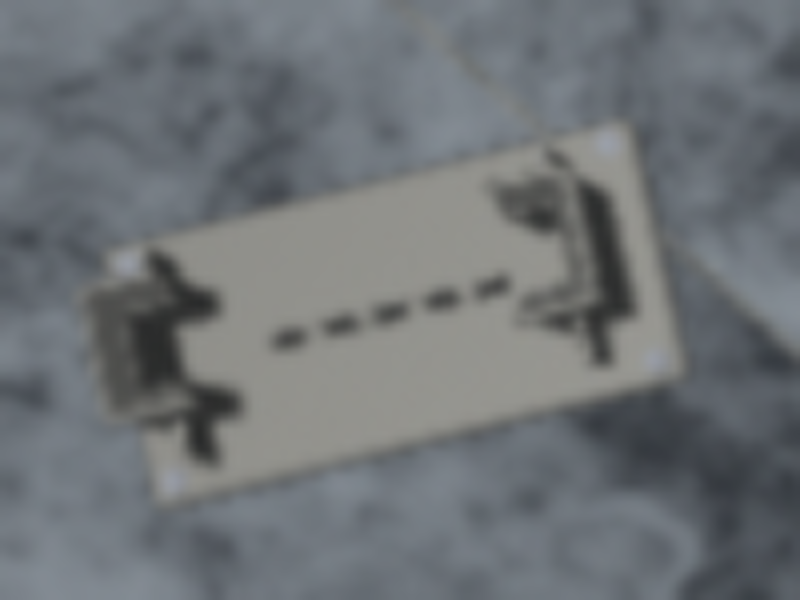

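View pics/t_r.png

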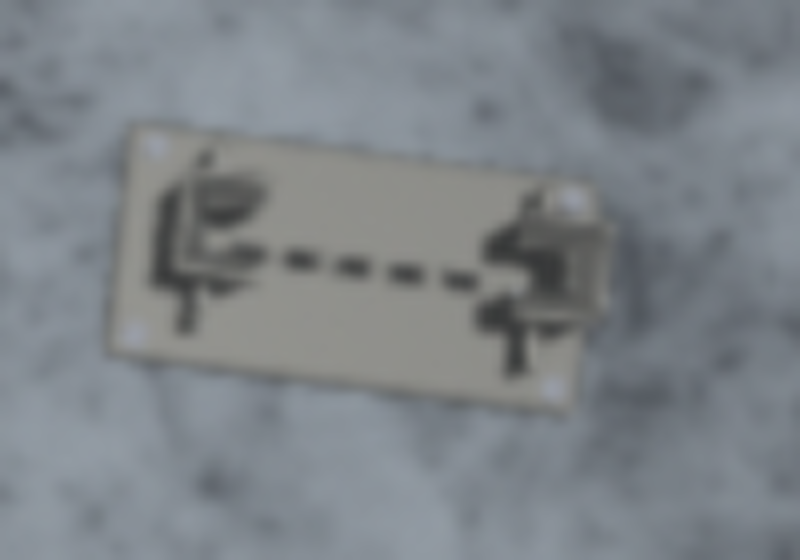

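Run:
```python
from h import *
def rep(name,c,x0,y0,z):
    c=np.array(c,float); uv=(c+.5)/8-.5+[x0,y0]
    P=unproj(uv,z,'top')[:,:2]
    e=np.linalg.norm(np.roll(P,-1,0)-P,axis=1)
    d=((P[1]-P[0])+(P[2]-P[3])); yaw=np.arctan2(d[1],d[0])+np.pi/2
    yaw=(yaw+np.pi/2)%np.pi-np.pi/2
    print(name,P.mean(0).round(4),'edges',e.round(4),'yaw',yaw.round(4))
# corners TL,TR,BR,BL  -> long dir = TL->TR = slot y
rep('trough',[(138,125),(666,186),(634,449),(106,382)],280,200,.006)
rep('left',[(104,248),(630,121),(687,374),(158,505)],130,210,.008)
rep('right',[(132,123),(606,184),(576,412),(107,352)],410,205,.008)
rep('platetop',[(190,188),(562,238),(558,272),(190,218)],280,200,.151)
for n,c,z in(('jar',(262,172),.078),('bottle',(267,312),.106),('timer',(398,181),.02),('blueplate',(300,279),.14),('b2',(335,301),.14),('bigplate',(522,321),.14)): print(n,unproj(c,z,'top').round(3))
```

```text
trough [ 5.48e-01 -5.00e-04] edges [0.1491 0.0743 0.1485 0.073 ] yaw -0.1359
left [0.5225 0.3365] edges [0.1557 0.0738 0.1558 0.0752] yaw 0.2236
right [ 0.5374 -0.2825] edges [0.1343 0.0648 0.1322 0.0648] yaw -0.1419
platetop [ 0.5462 -0.0008] edges [0.0937 0.0086 0.0928 0.0076] yaw -0.1555
jar [[0.679 0.138 0.078]]
bottle [[0.38  0.124 0.106]]
timer [[ 0.666 -0.159  0.02 ]]
blueplate [[0.446 0.054 0.14 ]]
b2 [[ 0.401 -0.016  0.14 ]]
bigplate [[ 0.355 -0.389  0.14 ]]
```

```bash
cat >> h.py <<'E'
def mv(p,yaw):
    "yaw = world yaw of tool y axis"
    s=telemetry.read_state(); Rm=R.from_quat(s['tool_rot']).as_matrix()
    l=Rm.T@(np.array(p)-s['tool_pos'])*1000
    cy=np.arctan2(Rm[1,1],Rm[0,1]); d=(yaw-cy+np.pi/2)%np.pi-np.pi/2
    print('t',round(s['time'],3),'pos',s['tool_pos'].round(4),'yaw',round(cy,4),'F',s['ft_force'].round(1),'op',round(s['opening'],3),'tilt',Rm[:2,2].round(4))
    print('linear',l.round(1),'spin',round(-np.degrees(d),2),'rows',np.ceil(max(np.linalg.norm(l)/62.5,abs(np.degrees(d))/10.7)))
def st():
    s=telemetry.read_state(); mv(s['tool_pos'],0)
def snap(n,f):
    s=telemetry.read_state(); im=imaging.snapshot(n); cv2.imwrite(f,im[:,:,::-1]); return s,im
E
python3 - <<'E'
from h import *
mv([.536,.278,.26],.2236)
E
```

```text
t 0.15 pos [0.2743 0.6162 0.2412] yaw 1.152 F [ 0.6  1.  -0.2] op 0.999 tilt [-0.0008 -0.0017]
linear [-376.6 -202.5  -18.4] spin 53.19 rows 7.0
```

{"method": "apply_moves", "body": {"linear": [[-54,-29,-3],[-108,-58,-6],[-162,-87,-9],[-216,-116,-12],[-270,-145,-14]], "spin": [7.6,15.2,22.8,30.4,38], "fingers": [0,0,0,0,0]}}

```text
time: 0.78
tool_pos: [0.4628, 0.3722, 0.2554]
tool_rot: [0.517, 0.856, -0.001, 0.0]
ft_force: [0.5, 0.5, 0.2]
opening: 1.0
```

Run:
```python
from h import *
mv([.536,.278,.26],.2236)
```

```text
t 0.775 pos [0.4628 0.3722 0.2554] yaw 0.4847 F [0.5 0.5 0.2] op 1.0 tilt [-0.0007 -0.0015]
linear [-117.5   20.9   -4.5] spin 14.96 rows 2.0
```

{"method": "apply_moves", "body": {"linear": [[-59,10.5,-2],[-117.5,21,-4.5],[-117.5,21,-4.5]], "spin": [7.5,15,15], "fingers": [0,0,0]}}

```text
time: 1.15
tool_pos: [0.5384, 0.2745, 0.2599]
tool_rot: [0.626, 0.779, -0.001, 0.001]
ft_force: [-0.5, -0.4, 0.5]
opening: 0.997
```

Run:
```python
from h import *
s,im=snap('wrist','pics/w1.png')
print(s['tool_pos'],s['tool_rot'],s['joint_vel'].round(3) if hasattr(s['joint_vel'],'round') else s['joint_vel'])
import json; json.dump({k:np.array(s[k]).tolist() for k in('tool_pos','tool_rot')},open('w1.json','w'))
mv([.545,-.06,.26],-.14)
```

```text
[0.5383657  0.27451353 0.25992091] [ 6.26425989e-01  7.79479874e-01 -1.02289181e-03  7.48290031e-04] [ 0.067 -0.006  0.015  0.046  0.01  -0.011]
t 1.2 pos [0.537  0.2763 0.2597] yaw 0.2196 F [ 0.5  0.5 -0.2] op 0.998 tilt [-0.0014 -0.0016]
linear [-3.30e+02 -6.54e+01  2.00e-01] spin 20.6 rows 6.0
```

View pics/w1.png

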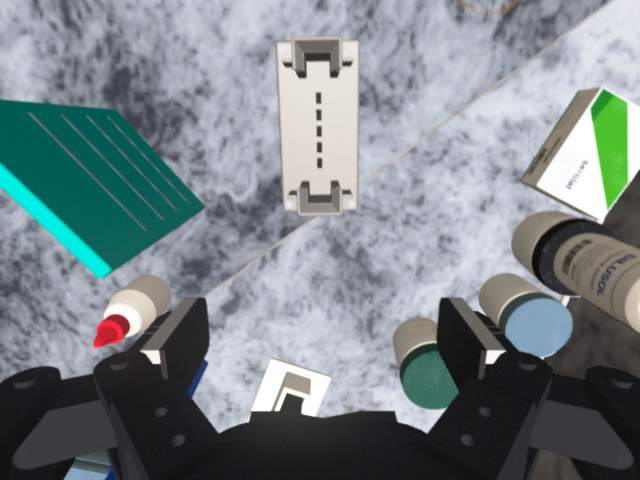

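Run:
```python
from h import *
crop('pics/w1.png','pics/w1c.png',265,30,105,195,4)
```

```text
(no output)
```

View pics/w1c.png

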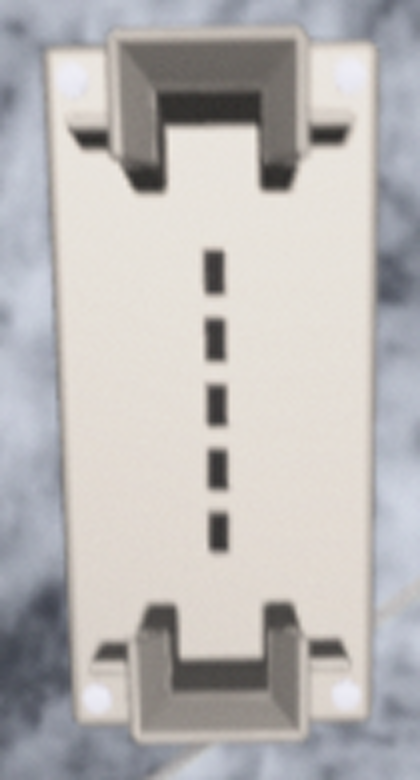

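{"method": "apply_moves", "body": {"linear": [[-55,-11,0],[-110,-22,0],[-165,-33,0],[-220,-44,0],[-275,-55,0]], "spin": [3.5,7,10.5,14,17.5], "fingers": [0,0,0,0,0]}}

```text
time: 1.82
tool_pos: [0.5426, -0.0039, 0.2599]
tool_rot: [0.736, 0.677, -0.001, -0.0]
ft_force: [1.2, -1.0, 0.1]
opening: 1.006
```

Run:
```python
from h import *
mv([.545,-.06,.26],-.14)
```

```text
t 1.825 pos [ 0.5426 -0.0039  0.2599] yaw -0.0846 F [ 1.2 -1.   0.1] op 1.006 tilt [-0.0015 -0.0009]
linear [-55.7   7.1  -0. ] spin 3.17 rows 1.0
```

{"method": "apply_moves", "body": {"linear": [[-55.5,7,0],[-55.5,7,0],[-55.5,7,0]], "spin": [3.2,3.2,3.2], "fingers": [0,0,0]}}

```text
time: 2.2
tool_pos: [0.5447, -0.0584, 0.2597]
tool_rot: [0.755, 0.656, -0.001, -0.001]
ft_force: [-0.3, 0.4, 1.1]
opening: 1.0
```

```bash
cat >> h.py <<'E'
import json
def load(f):
    d=json.load(open(f)); return {k:np.array(v) for k,v in d.items()}
def save(s,f): json.dump({k:np.array(s[k]).tolist() for k in('tool_pos','tool_rot')},open(f,'w'))
def up4(c,x0,y0,k): return (np.array(c,float)+.5)/k-.5+[x0,y0]
def quad(c,z,n,s):
    P=unproj(c,z,n,s)[:,:2]   # TL TR BR BL, image right = +x
    e=np.linalg.norm(np.roll(P,-1,0)-P,axis=1)
    d=(P[0]-P[3])+(P[1]-P[2]); yaw=np.arctan2(d[1],d[0])-np.pi/2
    print(P.mean(0).round(4),e.round(4),'yaw',yaw.round(4)); return P.mean(0),yaw
E
python3 - <<'E'
from h import *
s1=load('w1.json')
quad(up4([(47,47),(376,42),(366,719),(78,721)],265,30,4),.008,'wrist',s1)
m=unproj(up4([(214,272),(217,405),(218,531)],265,30,4),.008,'wrist',s1); print(m.round(4)); d=m[0]-m[2]; print(np.arctan2(d[1],d[0])-np.pi/2)
s,im=snap('wrist','pics/w2.png'); save(s,'w2.json'); print(s['tool_pos'])
crop('pics/w2.png','pics/w2c.png',240,30,160,240,3)
mv([.537,-.34,.26],-.142)
E
```

```text
[0.5206 0.3379] [0.0741 0.1553 0.0733 0.1548] yaw 0.2309
[[0.5136 0.3667 0.008 ]
 [0.5207 0.3375 0.008 ]
 [0.5272 0.3085 0.008 ]]
0.2305622004360104
[ 0.54466212 -0.05842071  0.25968738]
t 2.25 pos [ 0.5447 -0.058   0.2597] yaw -0.1382 F [ 0.   0.3 -0.3] op 0.998 tilt [-0.0021  0.0001]
linear [-280.4   31.2   -0.3] spin 0.22 rows 5.0
```

View pics/w2.png

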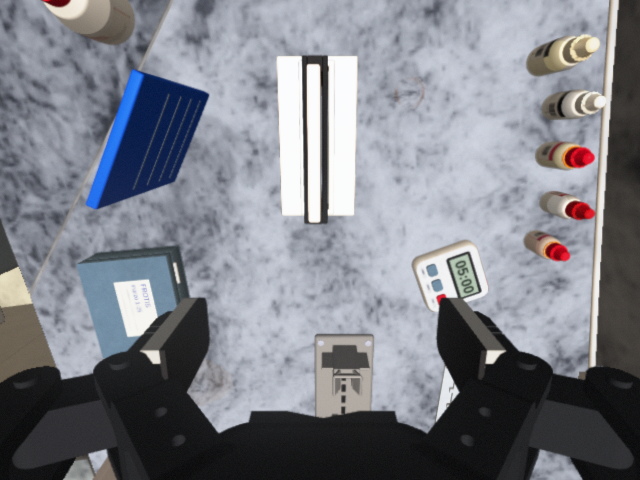

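View pics/w2c.png

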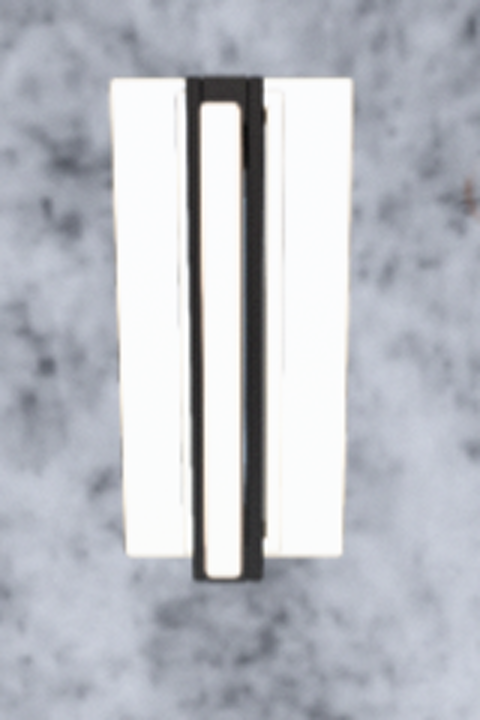

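{"method": "apply_moves", "body": {"linear": [[-56,6,0],[-112,12.5,0],[-168,19,0],[-224,25,0],[-280,31,0]], "spin": [0,0,0,0,0.2], "fingers": [0,0,0,0,0]}}

```text
time: 2.88
tool_pos: [0.5379, -0.3389, 0.2597]
tool_rot: [0.754, 0.657, -0.0, -0.001]
ft_force: [1.2, -0.1, 0.2]
opening: 1.001
```

{"method": "apply_moves", "body": {"linear": [[0,0,0],[0,0,0]], "spin": [0,0], "fingers": [0,0]}}

```text
time: 3.12
tool_pos: [0.5386, -0.337, 0.2593]
tool_rot: [0.754, 0.657, -0.0, -0.001]
ft_force: [-0.5, 1.0, 0.9]
opening: 0.999
```

Run:
```python
from h import *
s1=load('w2.json')
print('plate');quad(up4([(201,101),(242,101),(240,578),(206,578)],240,30,3),.151,'wrist',s1)
print('sleeve');quad(up4([(187,77),(264,77),(262,579),(194,579)],240,30,3),.106,'wrist',s1)
print('trough');quad(up4([(110,79),(353,79),(342,556),(127,556)],240,30,3),.006,'wrist',s1)
s,im=snap('wrist','pics/w3.png'); save(s,'w3.json'); print(s['tool_pos'])
crop('pics/w3.png','pics/w3c.png',250,30,150,200,4)
```

```text
plate
[ 0.5471 -0.0009] [0.0078 0.0939 0.0073 0.0939] yaw -0.1419
sleeve
[ 0.5471 -0.0007] [0.0174 0.1167 0.0173 0.1167] yaw -0.1389
trough
[ 0.547  -0.0009] [0.0742 0.1489 0.0736 0.1489] yaw -0.136
[ 0.53863048 -0.33703058  0.25930214]
```

View pics/w3c.png

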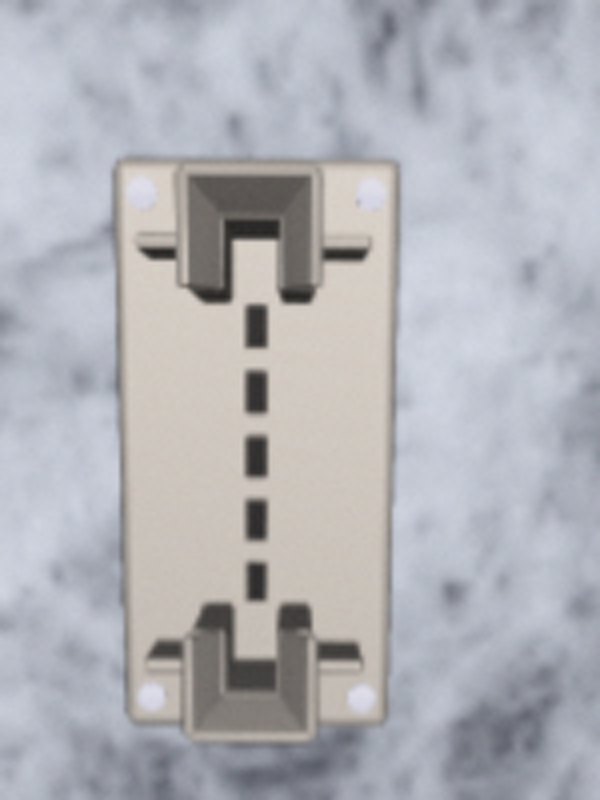

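Run:
```python
from h import *
s1=load('w3.json')
quad(up4([(116,160),(399,160),(388,721),(130,721)],250,30,4),.008,'wrist',s1)
m=unproj(up4([(256,327),(256,456),(257,581)],250,30,4),.008,'wrist',s1); print(m.round(4)); d=m[0]-m[2]; print(np.arctan2(d[1],d[0])-np.pi/2)
mv([.547,-.001,.215],-.14)
```

```text
[ 0.5375 -0.2815] [0.0651 0.1313 0.0656 0.1314] yaw -0.1391
[[ 0.5411 -0.2524  0.008 ]
 [ 0.5369 -0.2817  0.008 ]
 [ 0.5329 -0.3115  0.008 ]]
-0.1381570925722715
t 3.175 pos [ 0.5386 -0.3367  0.2594] yaw -0.1356 F [0.2 0.6 0.6] op 1.003 tilt [-0.002   0.0018]
linear [333.7 -37.   45. ] spin 0.25 rows 6.0
```

{"method": "apply_moves", "body": {"linear": [[56,-6,7.5],[112,-12.5,15],[168,-19,22.5],[224,-25,30],[280,-31,37.5]], "spin": [0,0,0,0,0.2], "fingers": [0,0,0,0,0]}}

```text
time: 3.8
tool_pos: [0.5451, -0.0511, 0.2226]
tool_rot: [0.754, 0.657, 0.0, -0.001]
ft_force: [2.0, -0.8, -0.2]
opening: 1.001
```

Run:
```python
from h import *
mv([.547,-.001,.215],-.14)
```

```text
t 3.8 pos [ 0.5451 -0.0511  0.2226] yaw -0.1363 F [ 2.  -0.8 -0.2] op 1.001 tilt [-0.0011  0.0022]
linear [49.8 -4.9  7.7] spin 0.21 rows 1.0
```

{"method": "apply_moves", "body": {"linear": [[50,-5,7.5],[50,-5,7.5],[50,-5,7.5]], "spin": [0.2,0.2,0.2], "fingers": [0,0,0]}}

```text
time: 4.18
tool_pos: [0.5465, 0.0006, 0.2155]
tool_rot: [0.754, 0.657, 0.0, -0.001]
ft_force: [0.5, -0.1, -0.5]
opening: 1.0
```

Run:
```python
from h import *
mv([.547,-.001,.130],-.14)
```

```text
t 4.175 pos [0.5465 0.0006 0.2155] yaw -0.1365 F [ 0.5 -0.1 -0.5] op 1.0 tilt [-0.0008  0.0018]
linear [-1.7  0.8 85.5] spin 0.2 rows 2.0
```

{"method": "apply_moves", "body": {"linear": [[-1.5,1,40],[-1.5,1,75],[-1.5,1,85],[-1.5,1,85]], "spin": [0.2,0.2,0.2,0.2], "fingers": [0,0,0,0]}}

```text
time: 4.68
tool_pos: [0.547, -0.0015, 0.1304]
tool_rot: [0.755, 0.656, -0.0, -0.001]
ft_force: [0.2, 0.2, 0.0]
opening: 1.003
```

{"method": "apply_moves", "body": {"linear": [[0,0,0],[0,0,0],[0,0,0],[0,0,0],[0,0,0]], "spin": [0,0,0,0,0], "fingers": [130,180,255,255,255], "newtons": 40}}

```text
time: 5.3
tool_pos: [0.5473, -0.0015, 0.1309]
tool_rot: [0.755, 0.656, 0.0, -0.001]
ft_force: [-0.5, 0.1, 2.0]
opening: 0.084
```

{"method": "apply_moves", "body": {"linear": [[0,0,0],[0,0,0],[0,0,0]], "spin": [0,0,0], "fingers": [255,255,255]}}

```text
time: 5.68
tool_pos: [0.5473, -0.0015, 0.1309]
tool_rot: [0.755, 0.656, 0.0, -0.001]
ft_force: [0.1, 0.3, 0.7]
opening: 0.085
```

Run:
```python
from h import *
mv([.547,-.001,.130],-.14)
snap('wrist','pics/w4.png')
```

```text
t 5.675 pos [ 0.5473 -0.0015  0.1309] yaw -0.1408 F [0.1 0.3 0.7] op 0.085 tilt [-0.0009  0.0017]
linear [ 0.4 -0.4  0.9] spin -0.05 rows 1.0
```

View pics/w4.png

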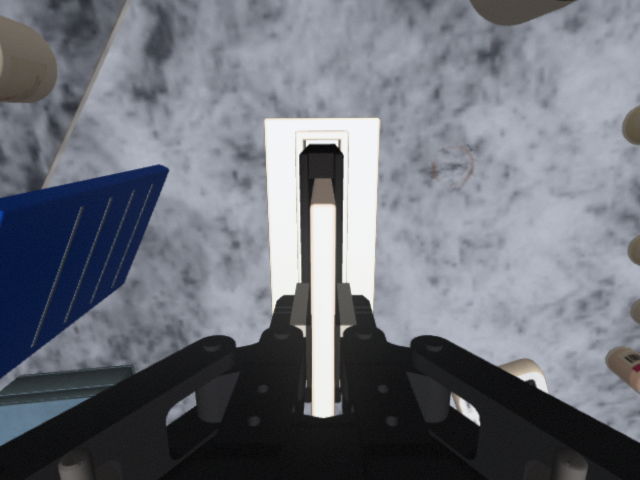

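{"method": "apply_moves", "body": {"linear": [[0,0,-8],[0,0,-22],[0,0,-42],[0,0,-66],[0,0,-90]], "spin": [0,0,0,0,0], "fingers": [255,255,255,255,255]}}

```text
time: 6.35
tool_pos: [0.5474, -0.0016, 0.2225]
tool_rot: [0.755, 0.656, 0.0, -0.001]
ft_force: [1.0, 0.5, -1.1]
opening: 0.088
```

{"method": "apply_moves", "body": {"linear": [[0,0,-25],[0,0,-48],[0,0,-60],[0,0,-60]], "spin": [0,0,0,0], "fingers": [255,255,255,255]}}

```text
time: 6.85
tool_pos: [0.548, -0.0018, 0.2838]
tool_rot: [0.755, 0.656, 0.001, 0.0]
ft_force: [-0.4, 0.7, -1.8]
opening: 0.083
```

Run:
```python
from h import *
mv([.537,-.2817,.277],-.139)
s,_=snap('wrist','pics/w5.png'); save(s,'w5.json')
snap('scene','pics/s5.png')
```

```text
t 6.85 pos [ 0.548  -0.0018  0.2838] yaw -0.1408 F [-0.4  0.7 -1.8] op 0.083 tilt [0.0019 0.0016]
linear [-278.7   28.4    6.4] spin -0.1 rows 5.0
```

View pics/w5.png

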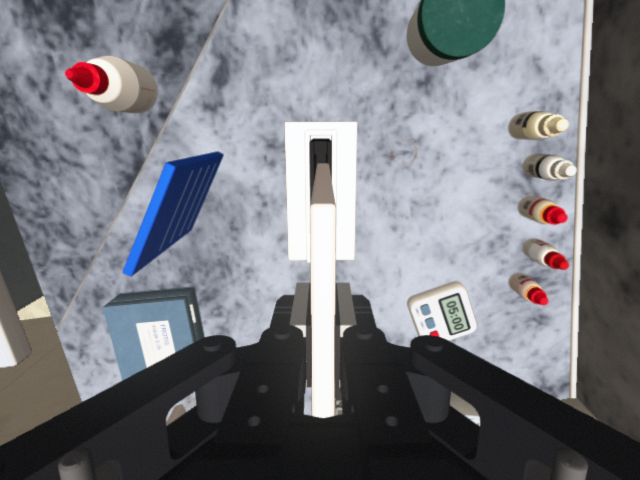

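View pics/s5.png

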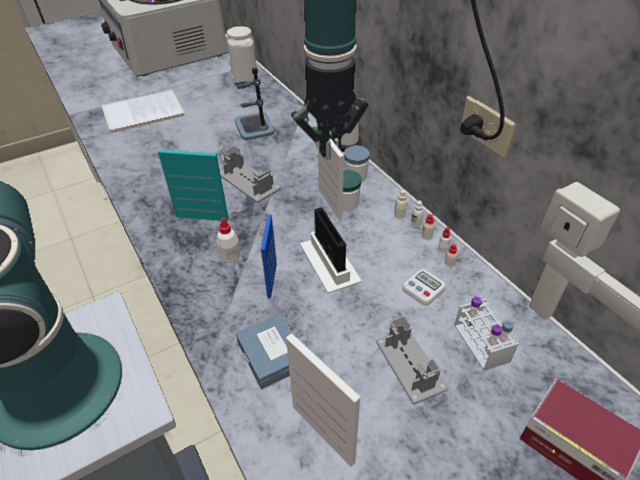

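{"method": "apply_moves", "body": {"linear": [[-25,2.5,0],[-70,7,0],[-120,12,0],[-170,17.5,0],[-220,22.5,0]], "spin": [0,0,0,0,-0.1], "fingers": [255,255,255,255,255]}}

```text
time: 7.58
tool_pos: [0.5374, -0.2238, 0.2795]
tool_rot: [0.754, 0.656, -0.001, -0.002]
ft_force: [0.5, 0.1, -1.7]
opening: 0.085
```

Run:
```python
from h import *
mv([.537,-.2823,.22],-.139)
```

```text
t 7.575 pos [ 0.5374 -0.2238  0.2795] yaw -0.1389 F [ 0.5  0.1 -1.7] op 0.085 tilt [-0.0041  0.003 ]
linear [-58.1   8.   59.4] spin 0.01 rows 2.0
```

{"method": "apply_moves", "body": {"linear": [[-35,4,10],[-52,6,30],[-58,8,50],[-58,8,59],[-58,8,59]], "spin": [0,0,0,0,0], "fingers": [255,255,255,255,255]}}

```text
time: 8.2
tool_pos: [0.5365, -0.2805, 0.2187]
tool_rot: [0.754, 0.657, -0.001, -0.004]
ft_force: [0.7, 0.9, -2.0]
opening: 0.088
```

Run:
```python
from h import *
s,_=snap('wrist','pics/w6.png'); save(s,'w6.json')
mv([.537,-.2823,.20],-.139)
snap('top','pics/t6.png'); snap('scene','pics/s6.png')
crop('pics/s6.png','pics/s6c.png',350,180,140,240,3)
```

```text
t 8.25 pos [ 0.5371 -0.2809  0.2199] yaw -0.1375 F [ 0.4 -0.4 -0.9] op 0.085 tilt [-0.0048  0.0038]
linear [-1.4  0.2 19.9] spin 0.09 rows 1.0
```

View pics/w6.png

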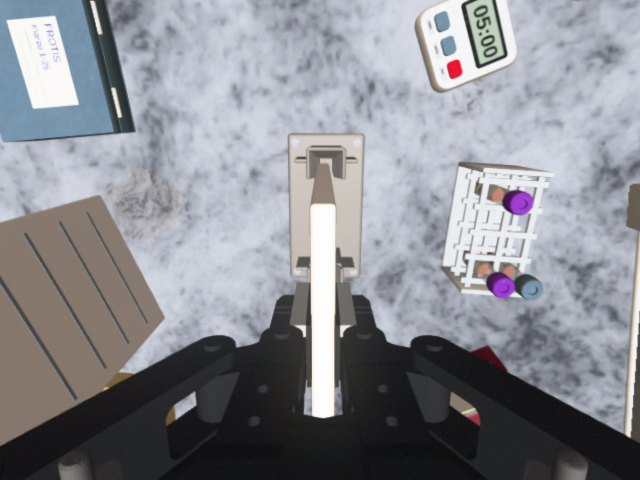

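View pics/s6c.png

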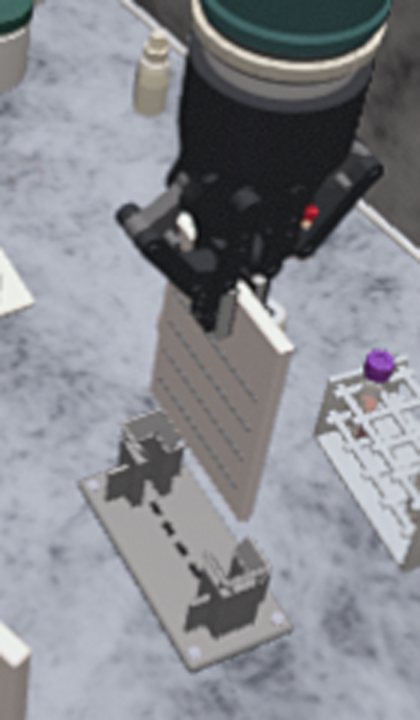

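{"method": "apply_moves", "body": {"linear": [[-1.5,0,4],[-1.5,0,14],[-1.5,0,26],[-1.5,0,36],[-1.5,0,42]], "spin": [0,0,0,0,0], "fingers": [255,255,255,255,255]}}

```text
time: 8.98
tool_pos: [0.5368, -0.2826, 0.1778]
tool_rot: [0.754, 0.657, -0.001, -0.003]
ft_force: [-0.6, 0.0, -2.3]
opening: 0.088
```

Run:
```python
from h import *
mv([.537,-.2823,.128],-.139)
```

```text
t 8.975 pos [ 0.5368 -0.2826  0.1778] yaw -0.1378 F [-0.6  0.  -2.3] op 0.088 tilt [-0.0043  0.0034]
linear [ 0.2  0.4 49.8] spin 0.07 rows 1.0
```

{"method": "apply_moves", "body": {"linear": [[0,0,8],[0,0,18],[0,0,28],[0,0,36],[0,0,40]], "spin": [0,0,0,0,0], "fingers": [255,255,255,255,255]}}

```text
time: 9.6
tool_pos: [0.5365, -0.2824, 0.1371]
tool_rot: [0.754, 0.657, -0.001, -0.003]
ft_force: [-0.0, -0.0, -2.1]
opening: 0.084
```

Run:
```python
from h import *
mv([.537,-.2823,.128],-.139)
print(telemetry.read_state()['wrist_torque'])
```

```text
t 9.6 pos [ 0.5365 -0.2824  0.1371] yaw -0.1377 F [-0.  -0.  -2.1] op 0.084 tilt [-0.0049  0.0038]
linear [0.1 0.6 9.1] spin 0.07 rows 1.0
[-0.00286772 -0.01268573  0.04465448]
```

{"method": "apply_moves", "body": {"linear": [[0,0,4],[0,0,6],[0,0,8],[0,0,9],[0,0,9]], "spin": [0,0,0,0,0], "fingers": [255,255,255,255,255]}}

```text
time: 10.22
tool_pos: [0.5364, -0.2824, 0.1281]
tool_rot: [0.754, 0.657, -0.001, -0.003]
ft_force: [-0.1, -0.0, -2.3]
opening: 0.08
```

Run:
```python
from h import *
mv([.537,-.2823,.128],-.139)
snap('scene','pics/s7.png')
crop('pics/s7.png','pics/s7c.png',350,220,140,200,4)
```

```text
t 10.225 pos [ 0.5364 -0.2824  0.1281] yaw -0.1377 F [-0.1 -0.  -2.3] op 0.08 tilt [-0.0049  0.0037]
linear [0.1 0.5 0.1] spin 0.07 rows 1.0
```

View pics/s7c.png

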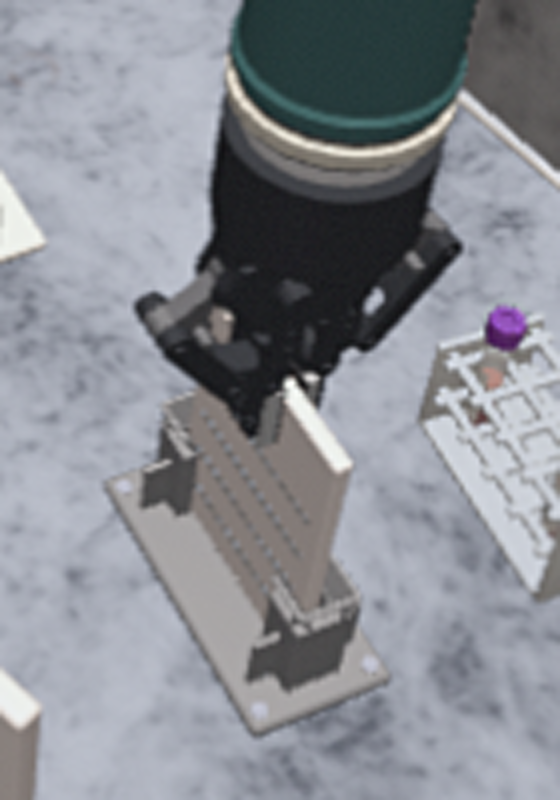

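{"method": "apply_moves", "body": {"linear": [[0,0,1],[0,0,2],[0,0,3],[0,0,3]], "spin": [0,0,0,0], "fingers": [255,255,255,255]}}

```text
time: 10.78
tool_pos: [0.5372, -0.2825, 0.1279]
tool_rot: [0.754, 0.657, -0.0, -0.002]
ft_force: [-2.9, 4.0, 11.1]
opening: 0.086
```

{"method": "apply_moves", "body": {"linear": [[0,0,0],[0,0,0],[0,0,0],[0,0,0]], "spin": [0,0,0,0], "fingers": [255,200,150,150]}}

```text
time: 11.28
tool_pos: [0.5371, -0.2825, 0.1276]
tool_rot: [0.754, 0.657, -0.0, -0.002]
ft_force: [0.6, 0.1, -0.0]
opening: 0.407
```

Run:
```python
from h import *
st()
s,_=snap('wrist','pics/w8.png')
snap('scene','pics/s8.png')
crop('pics/s8.png','pics/s8c.png',350,220,140,200,4)
```

```text
t 11.275 pos [ 0.5371 -0.2825  0.1276] yaw -0.1377 F [ 0.6  0.1 -0. ] op 0.407 tilt [-0.0036  0.0033]
linear [0. 0. 0.] spin -7.89 rows 1.0
```

View pics/w8.png

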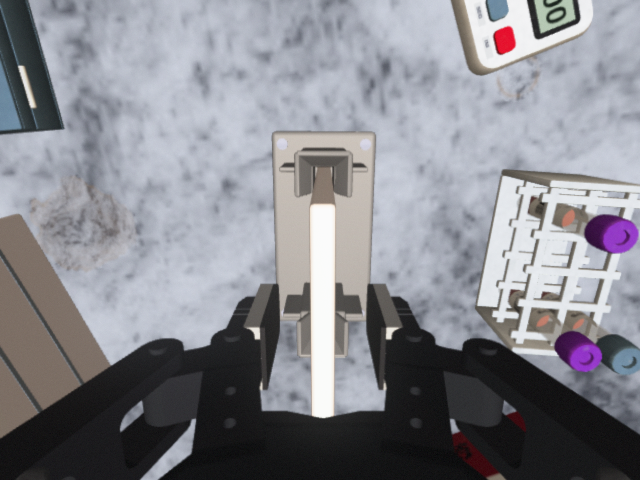

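View pics/s8c.png

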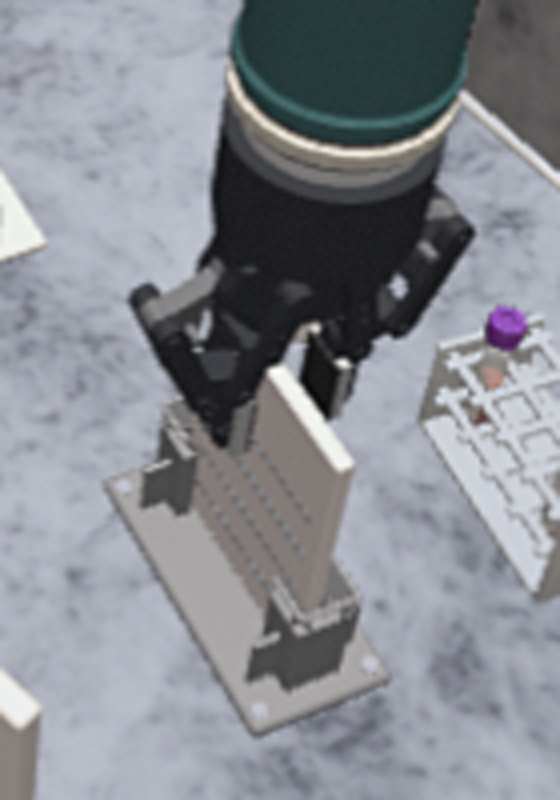

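{"method": "apply_moves", "body": {"linear": [[0,0,-20],[0,0,-60],[0,0,-100],[0,0,-110]], "spin": [0,0,0,0], "fingers": [150,150,120,120]}}

```text
time: 11.88
tool_pos: [0.5397, -0.2841, 0.2431]
tool_rot: [0.754, 0.657, 0.001, 0.002]
ft_force: [0.8, -0.6, 0.6]
opening: 0.525
```

Run:
```python
from h import *
mv([.547,-.03,.23],-.139)
s,_=snap('wrist','pics/w9.png'); save(s,'w9.json')
crop('pics/s5.png','pics/s5c.png',290,195,80,100,8)
crop('pics/scene0.png','pics/s0c.png',290,185,80,110,7)
```

```text
t 11.875 pos [ 0.5397 -0.2841  0.2431] yaw -0.1378 F [ 0.8 -0.6  0.6] op 0.525 tilt [ 0.0037 -0.0009]
linear [252.7 -27.7  12.9] spin 0.07 rows 5.0
```

View pics/s5c.png

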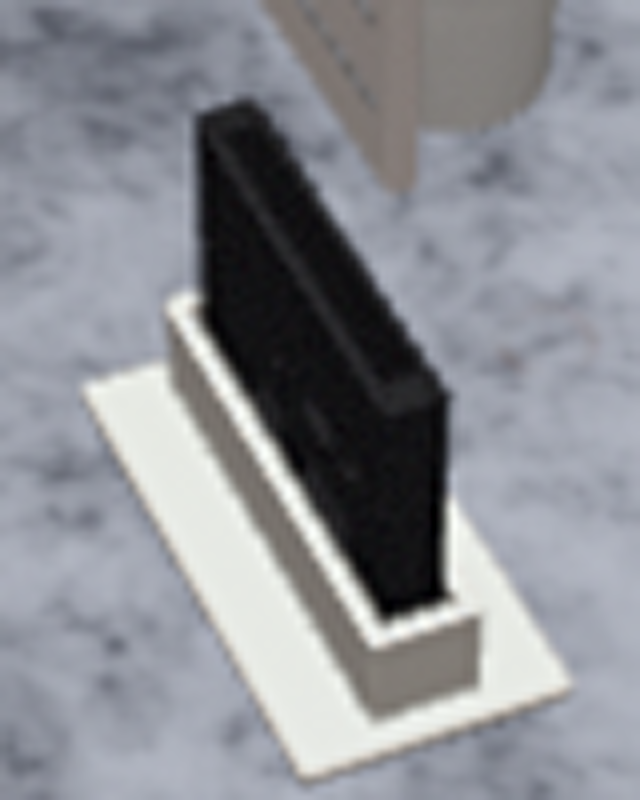

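View pics/s0c.png

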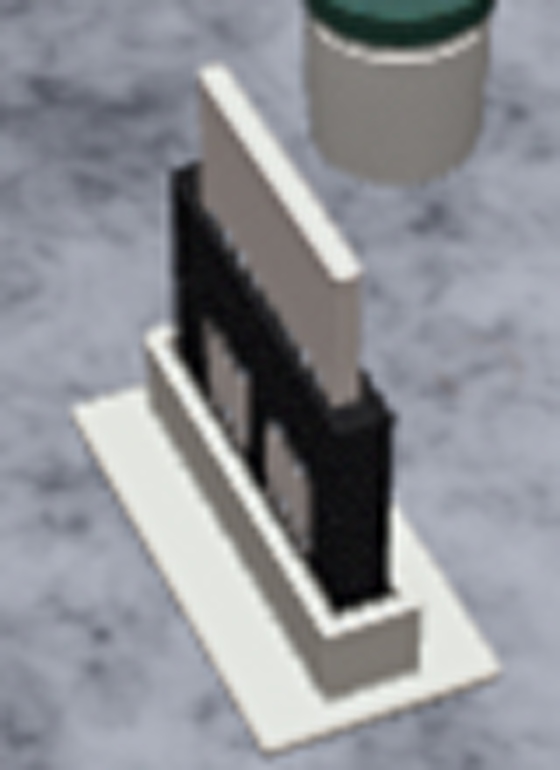

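View pics/w9.png

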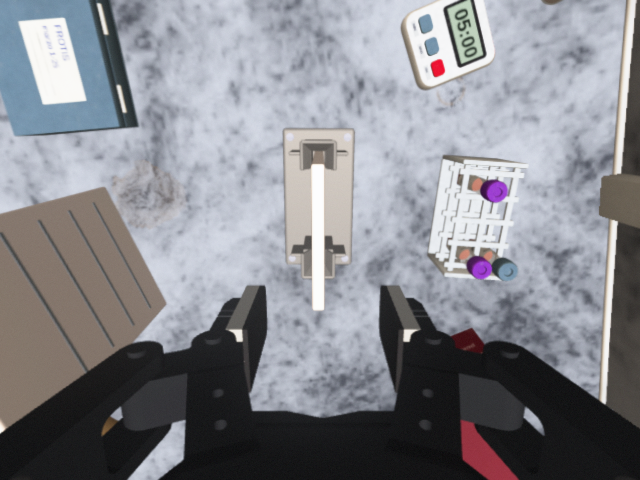

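{"method": "apply_moves", "body": {"linear": [[40,-4,3],[95,-10,6],[150,-16.5,9],[205,-22.5,12],[253,-27.5,13]], "spin": [0,0,0,0,0], "fingers": [120,120,120,120,120]}}

```text
time: 12.55
tool_pos: [0.5456, -0.0275, 0.228]
tool_rot: [0.754, 0.657, 0.0, 0.0]
ft_force: [0.6, -0.8, -0.1]
opening: 0.53
```

{"method": "apply_moves", "body": {"linear": [[0,0,0],[0,0,0]], "spin": [0,0], "fingers": [120,120]}}

```text
time: 12.8
tool_pos: [0.5449, -0.0276, 0.2269]
tool_rot: [0.754, 0.657, -0.001, -0.0]
ft_force: [-0.6, 0.2, -0.3]
opening: 0.531
```

Run:
```python
from h import *
s,_=snap('wrist','pics/w10.png'); save(s,'w10.json')
mv([.547,-.001,.16],-.139)
crop('pics/w10.png','pics/w10c.png',220,80,200,200,4)
```

```text
t 12.85 pos [ 0.5451 -0.0282  0.2272] yaw -0.1376 F [-0.   0.2  0.3] op 0.527 tilt [-0.0012 -0.0004]
linear [27.2 -1.8 67.2] spin 0.08 rows 2.0
```

View pics/w10c.png

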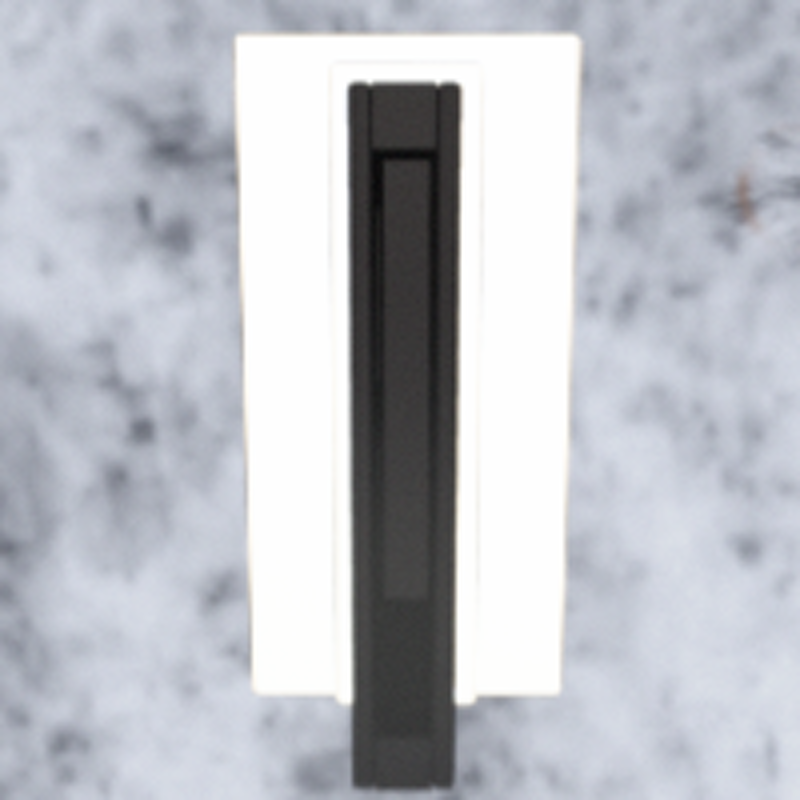

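Run:
```python
from h import *
s1=load('w10.json')
quad(up4([(348,83),(461,83),(456,787),(352,787)],220,80,4),.106,'wrist',s1)
```

```text
[ 0.5471 -0.001 ] [0.0175 0.1168 0.0183 0.1169] yaw -0.1379
```

{"method": "apply_moves", "body": {"linear": [[14,-1,25],[27,-1.8,60],[27,-1.8,70],[27,-1.8,70]], "spin": [0,0,0,0], "fingers": [120,120,120,120]}}

```text
time: 13.35
tool_pos: [0.5465, -0.0024, 0.1566]
tool_rot: [0.754, 0.656, -0.001, -0.001]
ft_force: [-0.3, -0.4, -0.0]
opening: 0.53
```

Run:
```python
from h import *
mv([.547,-.001,.087],-.139)
```

```text
t 13.35 pos [ 0.5465 -0.0024  0.1566] yaw -0.1388 F [-0.3 -0.4 -0. ] op 0.53 tilt [-0.003  -0.0008]
linear [ 1.6  0.5 69.6] spin 0.01 rows 2.0
```

{"method": "apply_moves", "body": {"linear": [[1.5,0.5,25],[1.5,0.5,50],[1.5,0.5,66],[1.5,0.5,70],[1.5,0.5,70]], "spin": [0,0,0,0,0], "fingers": [120,120,120,120,120]}}

```text
time: 13.98
tool_pos: [0.5476, -0.0013, 0.0873]
tool_rot: [0.755, 0.656, -0.001, -0.0]
ft_force: [-0.9, 0.9, 0.2]
opening: 0.527
```

{"method": "apply_moves", "body": {"linear": [[0,0,0],[0,0,0],[0,0,0],[0,0,0],[0,0,0]], "spin": [0,0,0,0,0], "fingers": [160,255,255,255,255], "newtons": 50}}

```text
time: 14.6
tool_pos: [0.5482, -0.0013, 0.0885]
tool_rot: [0.754, 0.656, -0.001, 0.0]
ft_force: [-1.6, 0.5, 6.0]
opening: 0.202
```

Run:
```python
from h import *
st(); snap('wrist','pics/w11.png')
```

```text
t 14.6 pos [ 0.5482 -0.0013  0.0885] yaw -0.139 F [-1.6  0.5  6. ] op 0.202 tilt [-0.0008 -0.0009]
linear [0. 0. 0.] spin -7.96 rows 1.0
```

View pics/w11.png

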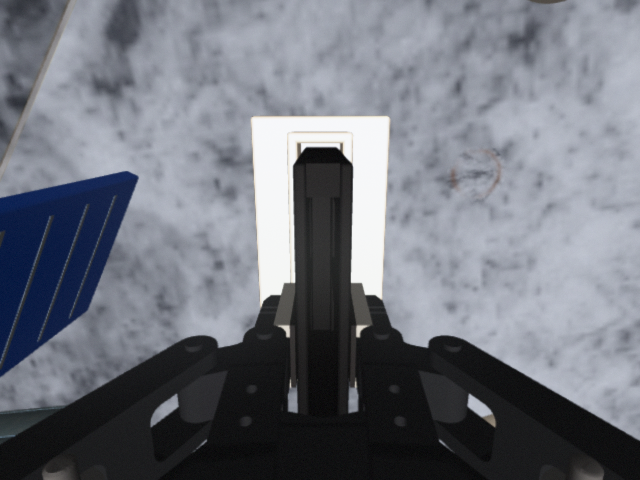

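{"method": "apply_moves", "body": {"linear": [[0,0,-6],[0,0,-20],[0,0,-42],[0,0,-66],[0,0,-90]], "spin": [0,0,0,0,0], "fingers": [255,255,255,255,255]}}

```text
time: 15.28
tool_pos: [0.5482, -0.0011, 0.1797]
tool_rot: [0.754, 0.656, -0.001, 0.0]
ft_force: [0.2, -0.8, -2.1]
opening: 0.202
```

{"method": "apply_moves", "body": {"linear": [[0,0,-24],[0,0,-36],[0,0,-38]], "spin": [0,0,0], "fingers": [255,255,255]}}

```text
time: 15.65
tool_pos: [0.5487, -0.0011, 0.2187]
tool_rot: [0.754, 0.656, 0.0, 0.001]
ft_force: [-0.5, 0.6, -3.2]
opening: 0.203
```

Run:
```python
from h import *
mv([.521,.3375,.217],.23)
snap('scene','pics/s12.png')
```

```text
t 15.65 pos [ 0.5487 -0.0011  0.2187] yaw -0.1389 F [-0.5  0.6 -3.2] op 0.203 tilt [ 0.0014 -0.001 ]
linear [331.6 -74.3   1.4] spin -21.13 rows 6.0
```

View pics/s12.png

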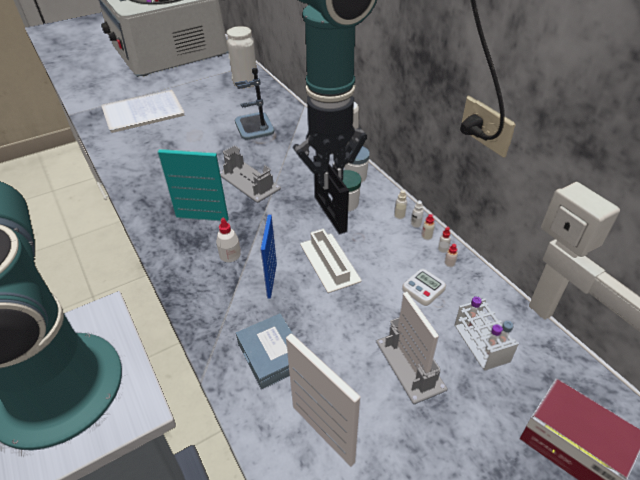

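{"method": "apply_moves", "body": {"linear": [[25,-6,0],[70,-16,0],[120,-27,0],[170,-38,0],[220,-49,0]], "spin": [-2,-5,-9,-13,-17], "fingers": [255,255,255,255,255]}}

```text
time: 16.32
tool_pos: [0.529, 0.2247, 0.2161]
tool_rot: [0.648, 0.761, -0.002, -0.0]
ft_force: [-0.3, -0.4, -2.2]
opening: 0.202
```

Run:
```python
from h import *
mv([.521,.3375,.205],.23)
```

```text
t 16.325 pos [0.529  0.2247 0.2161] yaw 0.16 F [-0.3 -0.4 -2.2] op 0.202 tilt [-0.0024 -0.002 ]
linear [112.6  10.1  10.8] spin -4.01 rows 2.0
```

{"method": "apply_moves", "body": {"linear": [[45,4,3],[85,8,6],[105,10,9],[112.5,10,11],[112.5,10,11]], "spin": [-1.5,-3,-4,-4,-4], "fingers": [255,255,255,255,255]}}

```text
time: 16.95
tool_pos: [0.5206, 0.3366, 0.204]
tool_rot: [0.621, 0.783, -0.003, -0.0]
ft_force: [-0.2, -0.3, -2.5]
opening: 0.2
```

{"method": "apply_moves", "body": {"linear": [[0,0,0]], "spin": [0], "fingers": [255]}}

```text
time: 17.08
tool_pos: [0.5209, 0.3353, 0.204]
tool_rot: [0.622, 0.783, -0.003, -0.0]
ft_force: [-0.6, -0.4, -3.4]
opening: 0.201
```

Run:
```python
from h import *
s,_=snap('wrist','pics/w13.png'); save(s,'w13.json')
mv([.521,.3375,.15],.23)
snap('scene','pics/s13.png'); snap('top','pics/t13.png')
crop('pics/s13.png','pics/s13c.png',200,60,120,150,4)
crop('pics/w13.png','pics/w13c.png',220,80,200,200,4)
```

```text
t 17.125 pos [0.5209 0.3353 0.204 ] yaw 0.2281 F [ 0.5  0.3 -3. ] op 0.202 tilt [-0.0038 -0.004 ]
linear [ 2.3  0.9 54. ] spin -0.11 rows 1.0
```

View pics/w13c.png

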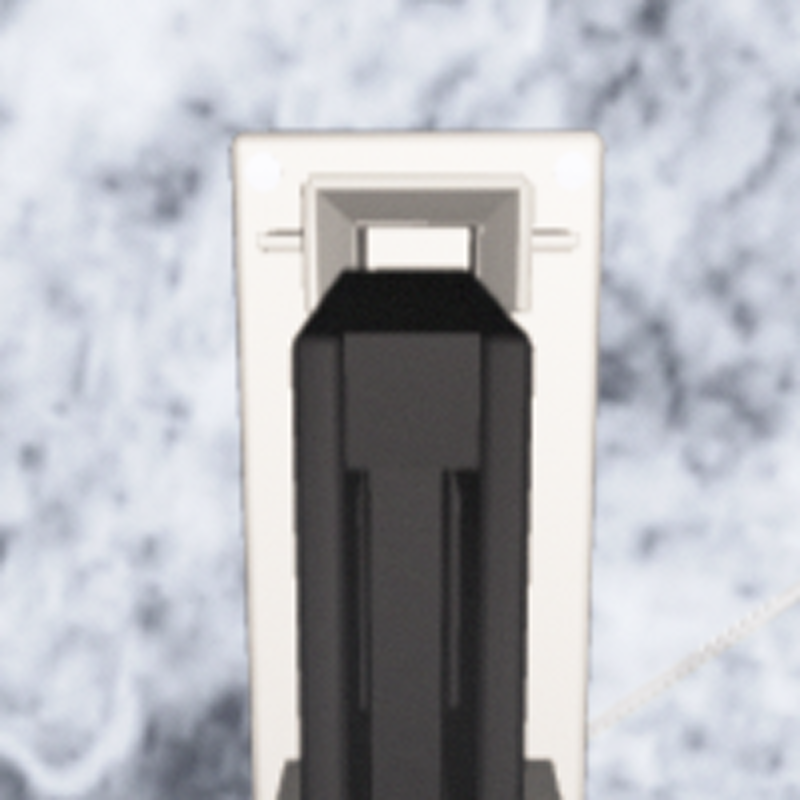

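View pics/s13c.png

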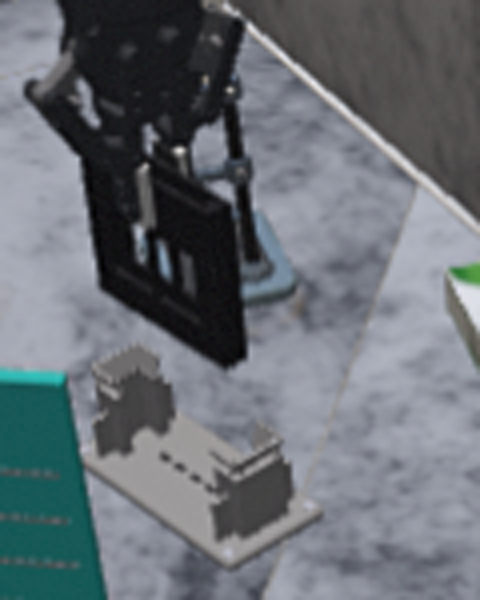

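Run:
```python
from h import *
s=load('w13.json')
def p(c,z): return unproj(up4([c],220,80,4),z,'wrist',s)[0]
a=.2281
ux=np.array([np.cos(a),np.sin(a)]);uy=np.array([-np.sin(a),np.cos(a)])
ref=s['tool_pos'][:2]
for n,l,r,z in(('sleeve bot',(346,271),(475,271),.1215),('sleeve top',(296,335),(530,335),.2215),('base',(234,134),(602,133),.008),('slotend',(360,227),(476,227),.008),('cap inner',(303,178),(533,178),.058)):
    A=p(l,z)[:2]-ref;B=p(r,z)[:2]-ref
    print(n,'x',(A@ux*1000).round(1),(B@ux*1000).round(1),'mid',((A+B)/2@ux*1000).round(1),'y',((A+B)/2@uy*1000).round(1))
print('expected wide centre rel', (np.array([.521,.3375])-ref)@ux*1000,(np.array([.521,.3375])-ref)@uy*1000)
```

```text
sleeve bot x -9.2 8.3 mid -0.5 y 58.4
sleeve top x -8.3 8.8 mid 0.3 y 59.0
base x -36.9 37.7 mid 0.4 y 79.7
slotend x -11.5 12.4 mid 0.5 y 61.4
cap inner x -19.4 20.4 mid 0.5 y 70.8
expected wide centre rel 0.5652138819023594 2.0807832242066415
```

{"method": "apply_moves", "body": {"linear": [[1.5,0.8,5],[1.5,0.8,18],[1.5,0.8,34],[1.5,0.8,48],[1.5,0.8,56]], "spin": [0,0,0,0,0], "fingers": [255,255,255,255,255]}}

```text
time: 17.85
tool_pos: [0.5202, 0.3365, 0.146]
tool_rot: [0.622, 0.783, -0.004, -0.001]
ft_force: [-0.4, 0.0, -2.1]
opening: 0.201
```

Run:
```python
from h import *
mv([.521,.337,.0905],.23)
```

```text
t 17.85 pos [0.5202 0.3365 0.146 ] yaw 0.2284 F [-0.4  0.  -2.1] op 0.201 tilt [-0.0059 -0.0049]
linear [ 0.5  1.2 55.5] spin -0.09 rows 1.0
```

{"method": "apply_moves", "body": {"linear": [[0,1.2,6],[0,1.2,16],[0,1.2,26],[0,1.2,36],[0,1.2,44]], "spin": [0,0,0,0,0], "fingers": [255,255,255,255,255]}}

```text
time: 18.48
tool_pos: [0.5211, 0.3366, 0.1013]
tool_rot: [0.622, 0.783, -0.004, -0.001]
ft_force: [0.3, -1.0, -2.7]
opening: 0.203
```

Run:
```python
from h import *
mv([.521,.337,.0905],.23)
snap('scene','pics/s14.png')
crop('pics/s14.png','pics/s14c.png',200,60,120,150,4)
```

```text
t 18.475 pos [0.5211 0.3366 0.1013] yaw 0.2283 F [ 0.3 -1.  -2.7] op 0.203 tilt [-0.0059 -0.005 ]
linear [ 0.5  0.  10.8] spin -0.1 rows 1.0
```

View pics/s14c.png

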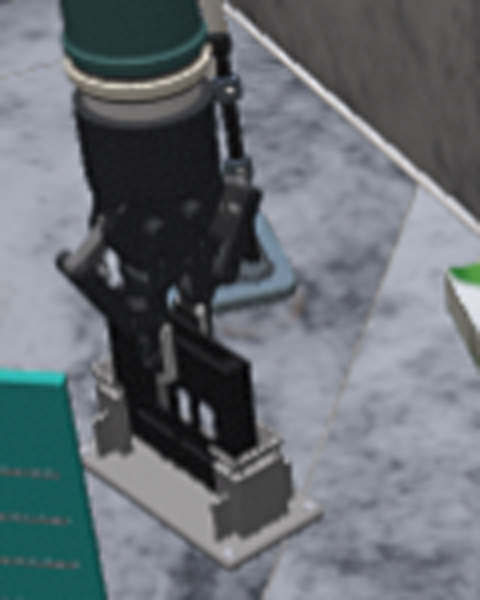

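Sleeve is entering both grooves with no side load. Continuing gently to the floor.

{"method": "apply_moves", "body": {"linear": [[0,0,4],[0,0,7],[0,0,9],[0,0,10.5],[0,0,11]], "spin": [0,0,0,0,0], "fingers": [255,255,255,255,255]}}

```text
time: 19.15
tool_pos: [0.5213, 0.3363, 0.0905]
tool_rot: [0.622, 0.783, -0.004, -0.001]
ft_force: [-2.2, -2.7, 7.1]
opening: 0.2
```

{"method": "apply_moves", "body": {"linear": [[0,0,1],[0,0,2],[0,0,2]], "spin": [0,0,0], "fingers": [255,255,255]}}

```text
time: 19.52
tool_pos: [0.5214, 0.3363, 0.0905]
tool_rot: [0.622, 0.783, -0.004, -0.0]
ft_force: [-4.0, -3.7, 10.8]
opening: 0.205
```

{"method": "apply_moves", "body": {"linear": [[0,0,0],[0,0,0],[0,0,0],[0,0,0],[0,0,0]], "spin": [0,0,0,0,0], "fingers": [255,180,130,120,120]}}

```text
time: 20.15
tool_pos: [0.5214, 0.3363, 0.0903]
tool_rot: [0.622, 0.783, -0.004, -0.001]
ft_force: [0.4, -1.2, -0.0]
opening: 0.532
```

Run:
```python
from h import *
st(); snap('wrist','pics/w15.png')
```

```text
t 20.15 pos [0.5214 0.3363 0.0903] yaw 0.2284 F [ 0.4 -1.2 -0. ] op 0.532 tilt [-0.0055 -0.0053]
linear [0. 0. 0.] spin 13.09 rows 2.0
```

View pics/w15.png

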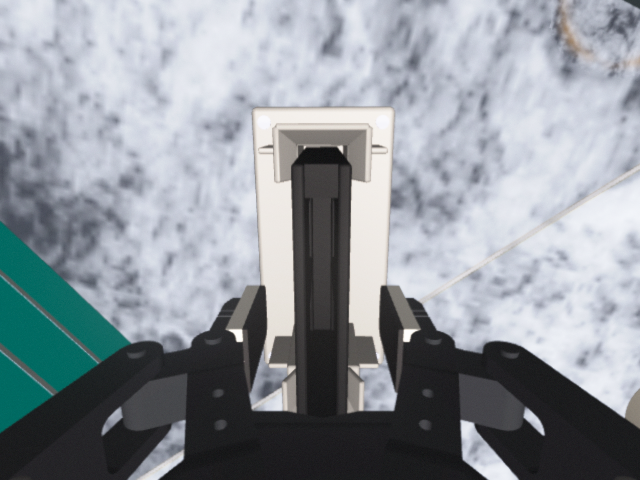

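Fingers are clear on both sides (sleeve at columns 292–350, pads at 250 and 395). Rising.

{"method": "apply_moves", "body": {"linear": [[0,0,-20],[0,0,-60],[0,0,-110],[0,0,-150],[0,0,-160]], "spin": [0,0,0,0,0], "fingers": [120,120,120,120,120]}}

```text
time: 20.82
tool_pos: [0.5244, 0.3384, 0.2563]
tool_rot: [0.622, 0.783, 0.0, 0.001]
ft_force: [-0.1, 0.7, -0.3]
opening: 0.528
```

{"method": "apply_moves", "body": {"linear": [[-60,-5,0],[-90,-10,0],[-90,-10,0],[-90,-10,0]], "spin": [0,0,0,0], "fingers": [120,120,120,120]}}

```text
time: 21.32
tool_pos: [0.5347, 0.2487, 0.256]
tool_rot: [0.622, 0.783, 0.0, 0.001]
ft_force: [-0.3, -0.3, 0.3]
opening: 0.531
```

Run:
```python
from h import *
s,_=snap('wrist','pics/w16.png'); save(s,'w16.json'); st()
snap('scene','pics/s16.png'); snap('top','pics/t16.png')
crop('pics/w16.png','pics/w16c.png',230,30,180,240,3)
```

```text
t 21.375 pos [0.5347 0.2491 0.256 ] yaw 0.2288 F [ 0.3 -0.5 -0.4] op 0.53 tilt [ 0.0014 -0.0005]
linear [0. 0. 0.] spin 13.11 rows 2.0
```

View pics/w16c.png

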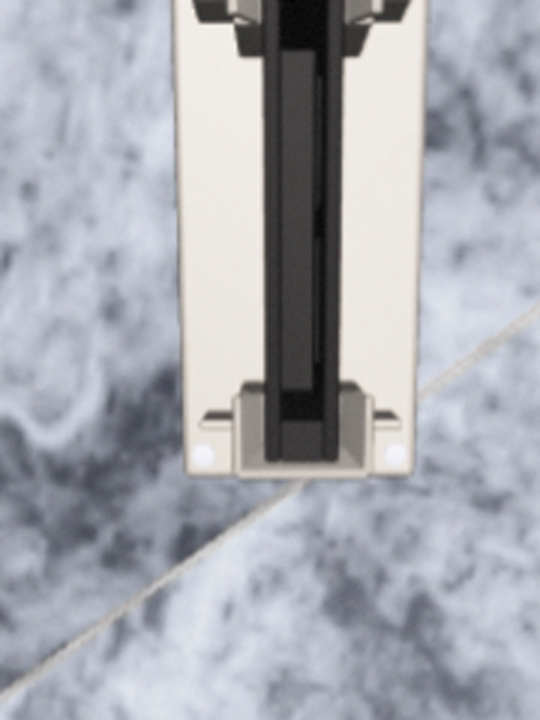

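View pics/s16.png

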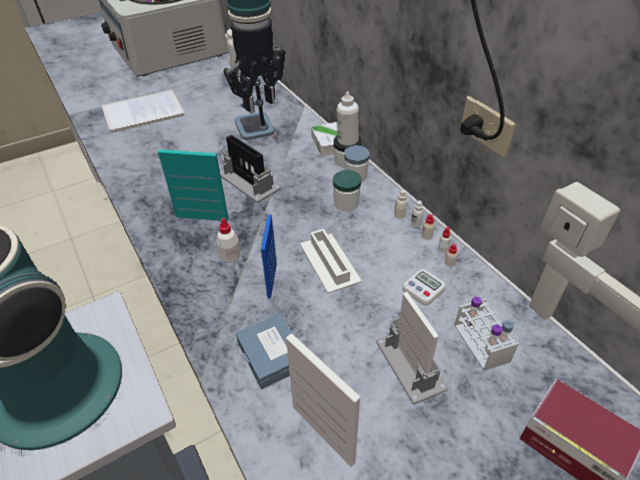

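View pics/t16.png

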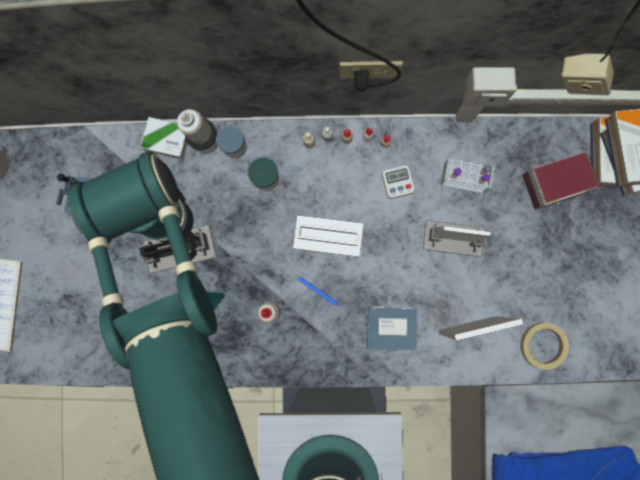

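Run:
```python
from h import *
import cv2
im=cv2.imread('pics/s16.png'); 
def draw(im,P,n,s=None):
    q=proj(P,n,s); sc=4
    for a,b in [(0,1),(1,2),(2,3),(3,0),(4,5),(5,6),(6,7),(7,4),(0,4),(1,5),(2,6),(3,7)]:
        cv2.line(im,tuple(((q[a]+.5)*sc).astype(int)),tuple(((q[b]+.5)*sc).astype(int)),(0,0,255) ,1)
big=cv2.resize(im,None,fx=4,fy=4,interpolation=cv2.INTER_CUBIC)
draw(big,box(.537,-.2817,-.139,.008,.094,.008,.148),'scene')
draw(big,box(.521,.337,.229,.018,.118,.008,.108),'scene')
a=big[1120:1620,1480:1880]; b=big[520:820,840:1160]
c=np.zeros((500,730,3),np.uint8); c[:500,:400]=a; c[:300,405:725]=b
cv2.imwrite('pics/chk.png',c)
s=load('w16.json')
# near end of sleeve rim
A=unproj(up4([(264,460),(340,460)],230,30,3),.108,'wrist',s); print(A.round(4), A.mean(0)+.059*np.array([-np.sin(.229),np.cos(.229),0]))
```

```text
[[0.5246 0.2773 0.108 ]
 [0.5426 0.2815 0.108 ]] [0.52023412 0.33685785 0.108     ]
```

View pics/chk.png

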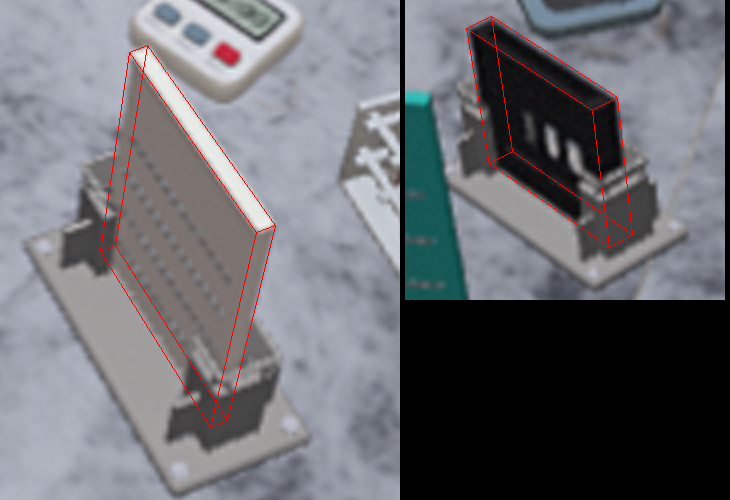

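Both predicted fully-home outlines (red) fit the plate and the sleeve to within a millimetre or two. The gripper is clear and the bystanders haven't moved, so I'm handing in.

Run:
```python
from h import *
from cell import ticket
st(); print(ticket.finish_job())
```

```text
t 21.475 pos [0.5347 0.2493 0.2561] yaw 0.2296 F [ 0.1  0.2 -0.2] op 0.529 tilt [ 0.0015 -0.0007]
linear [0. 0. 0.] spin 13.16 rows 2.0
the job is handed in; nothing more can be done
None
```

I drew the white plate out of the sleeve and lowered it to the floor of the narrow stand, on the right. I then did the same with the sleeve in the wide stand, on the left. Both were let go and the gripper moved clear, and I handed the job in at 21.5 s of the 61 s allowed; no verdict is reported.

**Seating:** Each part met its slot floor within a millimetre of the height I had worked out beforehand, and contact force stayed around 10–15 N. In the final scene picture, the outlines of a fully home plate and sleeve match the real ones to within 1–2 mm.

**Sleeve position:** A wrist-camera check put its centre at (0.520, 0.337), against a slot centre of about (0.521, 0.337).

**Bystanders:** The bottle, jar and timer sit at the same pixels in the top view as at the start. I did not measure them more closely than that.

**Disagreement:** The top and wrist cameras differed by about 2 mm on where the wide stand is, which is within the calibration tolerance. I worked mainly from the wrist camera, with a small correction from a closer look above the stand. No check failed.

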